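# Clamp dressing forceps in the marking jig

## Task

Load the steel dressing forceps into the marking jig: lay them flat in the cradle with the butt end towards the end stop and, with the clamp still open, push them gently but firmly home until the butt presses on the stop. Then press the toggle clamp's handle down over centre onto its stop, so that the rubber pad holds the forceps, and let go. Force nothing (no more than about 15 N on the end stop, 30 N on the clamp), and leave the other things on the bench where they are.

Things in the scene. Friction and masses are not known exactly. Their poses are not given: they have to be found in the camera images.
- jig: Marking jig, fixed: steel base 92 x 132 x 12 mm with a steel toggle clamp, white nylon cradle and butt nest. Origin on the bench under the clamp; z up; y towards the robot side, where the closed handle points; x along the seat, end stop at -x. Base: x -46 to 46, y -96 to 36 mm. The clamp stands at x -24 to 24, y -55 to 20, open handle up to 150 mm high. Past x = 46 mm there is room for fingers.
- cradle_mid (a point): Middle of the cradle's floor, 30 mm above the bench, at jig x = 34.5, y = -64 mm; axes as the jig's. The cradle is a U-channel along x, 13 mm long, 19.6 mm wide at the floor; its cheeks are 6.5 mm high, flared above 3 mm.
- stop_point (a point): Point on the end stop's face where the middle of the forceps' butt end belongs: jig x = -29, y = -64, z = 34.3 mm; axes as the jig's. The seat floor here is level with the cradle's (30 mm). The butt nest leads to it: from x = -18 mm two cheeks 7 mm high narrow from about 17 to 7 mm.
- end_stop: Small steel block at the closed end of the butt nest, 11 mm wide, 9 mm high above the seat floor; its face looks to the jig's +x. Its frame is the jig's.
- forceps: Steel dressing forceps, 141 mm long (y), 17 mm wide (x) at y = 10 mm, 16 mm at y = -14, tapering to both ends, 8.6 mm thick (z), about 35 g, rigid. Origin midway, on the underside; +y butt end (4 mm wide, full thickness), -y fine tips. Starts flat on the bench at the left. Seated, its y points to the jig's -x, its middle at jig x = 42 mm.
- butt_end (a point): Middle of the forceps' butt end face (y = 70.6, z = 4.3 mm in their frame). A grasp across the width near forceps y = -14 mm (seated: jig x = 56 mm) keeps the gripper clear of the clamp; held level there, they can be lowered straight into the cradle beside the raised pad.
- clamp: Hold-down toggle clamp on the jig with all its moving parts; its frame is the jig's.
- clamp_tip: Round rubber pad, 18 mm across, on a stiff spring under the clamp's arm; origin in the middle of its face. Open, it is raised and swung back to jig y = -50, 85 to 103 mm high; closed, it presses at jig x = 0, y = -64 mm on the seated forceps with about 37 N. It turns with the arm.
- clamp_handle (a joint): Angle of the handle to the clamp's arm, rad: -2.6 open (handle nearly upright, arm raised), 0 closed on its stop (handle level). Moving it takes 3 to 9 N at the grip and lifts or lowers the arm. The pad meets the seated forceps at -0.5; the force falls towards dead centre near -0.1, past which the handle snaps to 0 and stays. Released short of that it may spring back. It stays open by friction.
- handle_grip (a point): Point on the upper face of the round plastic grip (17 mm thick, 68 long), 23 mm from its free end; moves with it. Path in the jig frame (y, z mm; x = 0) at -2.6, -2.4 .. -0.6: (8,125) (23,123) (35,122) (45,121.5) (53.5,122) (61,123) (67,124) (73,125.5) (78,126) (83,125) (88,122.5); at -0.5 .. -0.2: (90.5,120) (93,117) (96,112.5) (99,107); shut on the forceps (105,82). Push outward, then down.
- thermometer: white digital stick thermometer 118 mm long lying on the bench near the front; leave it alone
- small_brown_bottle: small brown glass bottle, 38 mm across, 78 mm high; leave it alone
- gauze_a: rolled gauze bandage on end, 45 mm across, 55 mm high, behind the jig; leave it alone
- gauze_b: rolled gauze bandage on end, 49 mm across, 63 mm high, behind the jig; leave it alone
- plaster_reel: reel of sticking plaster lying flat, 66 mm across, 25 mm high; leave it alone
- marker: black felt marker 130 mm long, lying; leave it alone
- dish: steel kidney dish 217 mm long, 35 mm high; leave it alone

How it is judged (in metres and radians):
On the way:
1. the forceps lie in the cradle, butt end pressed on the end stop, with the clamp still open (x of butt_end in the frame of stop_point below 0.002 m and y of butt_end in the frame of stop_point between -0.003 and 0.003 m and z of butt_end in the frame of stop_point between -0.0025 and 0.0025 m and angle between the y axis of forceps and the x axis of jig, either way round below 0.07 rad and contact force between forceps and end_stop above 3 N and value of joint clamp_handle below -1 rad), for 0.2 s.
At the end, for the whole second after the job is handed in: Forceps at rest along the seat (0.07 rad), butt end within 2 mm of the end stop's face, 3 mm sideways and 2.5 mm in height of its point; clamp handle over centre and down on its stop (0.04 rad), pad pressing on the forceps with over 20 N (x of butt_end in the frame of stop_point below 0.002 m and y of butt_end in the frame of stop_point between -0.003 and 0.003 m and z of butt_end in the frame of stop_point between -0.0025 and 0.0025 m and angle between the y axis of forceps and the x axis of jig, either way round below 0.07 rad and value of joint clamp_handle above -0.04 rad and contact force between forceps and clamp_tip above 20 N and linear speed of forceps below 0.01 m/s); the robot touches nothing.
It fails at once if the forceps were rammed against the end stop (over 15 N) (contact force between forceps and end_stop above 15 N).
It fails at once if the clamp was forced (over 30 N from the robot) (contact force between any of the fingers, the arm and clamp above 30 N).
It fails at once if another thing on the bench was moved more than 30 mm (distance of any of thermometer, small_brown_bottle, gauze_a, gauze_b, plaster_reel, marker, dish from where it was at the start of the episode above 0.03 m).
It also fails if it takes over 72 s, if anything falls off the work surface, if the arm or the gripper's body presses on something with over 40 N, if the wrist force passes 120 N, or if a joint passes its speed limit or range.

## Robot

A 7-joint arm with a two-finger parallel gripper is mounted at the origin on a cart in front of the work surface, level with it; the furniture and walls round the work are solid. World frame = base frame: x ahead of the robot, y to its left, z up, the work surface at z = 0. Lengths are in mm, angles in rad, forces in N, time in s.
With the tool pointing down it reaches from about 400 to 900 mm from the base axis. Payload 5.5 kg.
Tool frame: the origin (TCP) lies on the centre line of the jaws, within the pads' length; the fingertips stand 25 mm ahead of it and the grasp point (between the pads) lies 6 mm ahead of it; z points along the fingers, y is the line along which they close (so a half turn about z gives the same grasp; the last joint's range is limited). The gripper opens to 85 mm and grips with 20 to 120 N. Pads are 22 mm wide; open, the fingers measure 114 mm over their backs; the gripper's body (76 mm by 85 mm) begins 54 mm behind the grasp point. The pads swing forward as they close: fully open they stand 13 mm farther back than shut.
Start: joints at [1.418, 0.501, -0.427, 1.55, 0.221, 1.138, -0.21], TCP at [262.58, -594.601, 256.31] pointing down, gripper open.
Joint ranges: [-2.88, 2.88], [-0.31, 2.03], [-1.54, 1.56], [0.2, 2.42], [-1.41, 4.55], [0.19, 2.02], [-2.57, 2.57]. Speed limits (rad/s): [2.57, 2.57, 3.14, 3.14, 3.14, 3.14, 3.14].

## Interface

Orientations are given as a unit quaternion [w, x, y, z].
In Python, from cell import ctrl gives the robot as it stands.
- The arm moves only by the shell command python3 -m handwheel 'ROWS' [OPENING] [FORCE]. ROWS is a JSON object whose one key "steps" holds a list of rows, each a list of 2 entries, a list of its own where there are three numbers: the shift along the tool's x, y, z in cm, then the turn about the tool's z in degrees. A call has 1 to 10 rows; each row shifts and turns the commanded pose from where the row before left it, along the tool's axes as they then stand; what a row does not reach is not made up. A row lasts 1/12 s, in which the tool goes at most 41.7 mm and 7.16 degrees, less where a joint would pass 70% of its speed; a pose out of reach is approached as far as the arm can. A call with a gripper value outside its range is refused whole. OPENING is the finger opening in cm, from 0 to 8.54, set as the call begins (- or left out, the last holds). The fingers move at their own pace and stop on an object; FORCE is the grip in N (left out, the last holds). Time passes only in rows, so rows that do not move let the fingers close. It gives the time, the measured TCP pose, the force, the opening and the grip force at its end, in the units of the state.
- ctrl.get_obs(): the state, without advancing time (a new reading comes with each control period).
- ctrl.snapshot(name): name is "scene" or "top"; returns the picture (384x512x3 uint8, red, green, blue); there is no depth.
- ctrl.camera_info(name): a dict with "fx", "fy", "cx", "cy" (pixels), "rvec" (rotation vector, rad) and "tvec" (3), from world to camera coordinates, as OpenCV has them. Camera axes: x right, y down, z forward; pixel columns grow to the right and rows downward; lengths in mm; the calibration is good to about 2 mm. A picture is of the moment at which its call begins. camera_info takes no time and is no camera call.
- ctrl.hand_in(): hands the job in; it is judged then, once.
The state is a dict: "time": time; "joint_positions": joint angles; "dq": joint speeds; "tau": joint torques, N m; "eef_pos": TCP position; "tcp_rot": TCP orientation; "contact_force": force on the tool from outside, world axes, zero at the start; "ft_torque": the same for the moment, N m; "gripper_width": finger opening in mm; "gripper_force": force on a finger pad.
Only numpy, scipy, OpenCV 4.12 (cv2) and the standard library are available. Lean on these libraries where they do the work, as an engineer would, in place of code of your own. Each camera call takes 0.05 s, during which the arm holds its last target. There are 200 camera calls.

## Working session

There is one attempt and no reset: what is moved stays moved. The work goes in short steps, Python scripts to look and compute and a shell command to move; the robot and the scene stay as the last step left them, time stands still between calls to the robot, and variables do not carry over. Pictures are saved under pics/ and viewed, at most 10 in all, crops included, and the job is handed in when it is done.

```bash
ls; mkdir -p pics; python3 - <<'E'
from cell import ctrl
import cv2
for n in ("scene","top"):
    im=ctrl.snapshot(n); cv2.imwrite(f"pics/{n}0.png",cv2.resize(im[:,:,::-1],(800,600),interpolation=cv2.INTER_CUBIC))
    print(ctrl.camera_info(n))
o=ctrl.get_obs(); print(o)
E
```

```text
pics
{'fx': 346.93395053074687, 'fy': 346.93395053074687, 'cx': 251.6831543426563, 'cy': 187.46491473001663, 'rvec': array([ 1.13514905, -2.50854698,  0.87064375]), 'tvec': array([402.46011344, 411.40198709, 875.97014266])}
{'fx': 425.62333206328947, 'fy': 425.62333206328947, 'cx': 256.529652929975, 'cy': 193.47325943609619, 'rvec': array([ 2.14393668, -2.18510573,  0.13531823]), 'tvec': array([ -20.4991959 ,  610.64110934, 1333.39399309])}
{'time': 0.1, 'joint_positions': array([ 1.41821777,  0.50179666, -0.42679432,  1.55133634,  0.22080669,
        1.13830126, -0.21033183]), 'dq': array([ 7.72247239e-04, -1.51218407e-03,  1.26261751e-03, -3.11207036e-03,
        9.86250510e-04,  4.83405163e-04, -6.48296647e-06]), 'tau': array([-1.24336933e-02, -5.70817029e+01, -5.83894327e+00, -2.81749284e+01,
        1.05884374e-02,  5.52174723e-03,  3.80182644e-05]), 'eef_pos': array([ 262.25657834, -594.11097531,  255.33895647]), 'tcp_rot': array([-8.80387818e-04,  9.78467732e-01,  2.06397911e-01, -1.54589729e-04]), 'contact_force': array([0.2204802 , 0.54972309, 0.21243928]), 'ft_torque': array([ 0.05233318,  0.0220339 , -0.03773815]), 'gripper_force': 0.0, 'gripper_width': 84.977104590231}
```

View pics/top0.png

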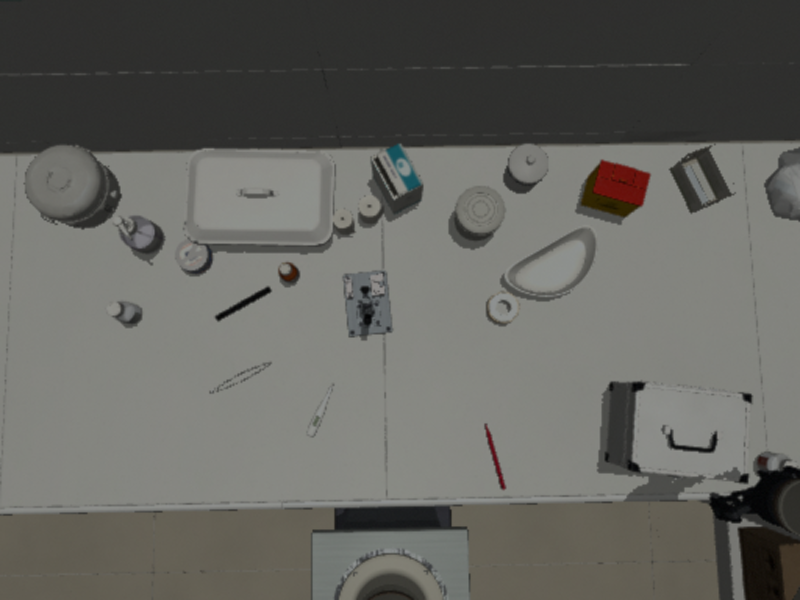

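View pics/scene0.png

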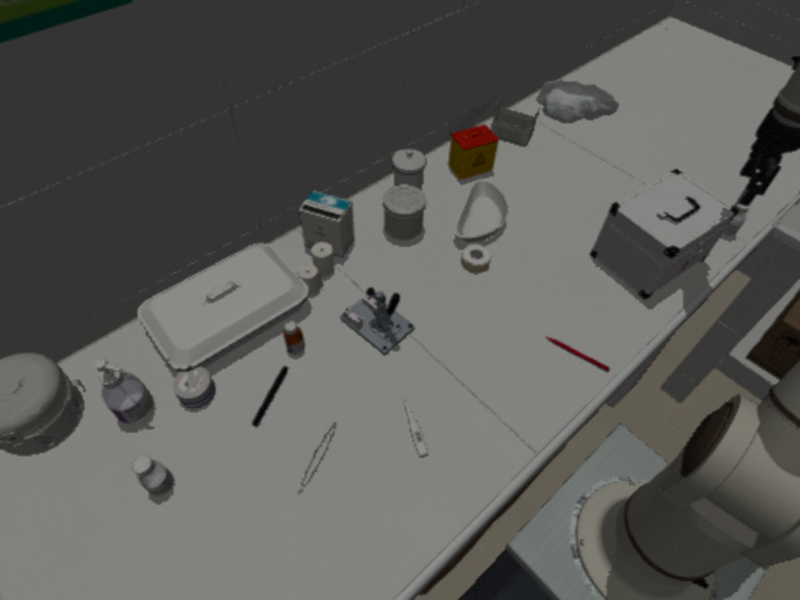

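The top view shows the forceps at (211,391)–(271,364), the jig at (344–391, 270–337), the thermometer at (320,410), and the gripper at right. I'll zoom in on the forceps and jig.

```bash
cat > h.py <<'E'
from cell import ctrl
import cv2, numpy as np
from scipy.spatial.transform import Rotation as R
def cam(n):
    c=ctrl.camera_info(n); K=np.array([[c['fx'],0,c['cx']],[0,c['fy'],c['cy']],[0,0,1.]]); return K,np.array(c['rvec']),np.array(c['tvec'])
def proj(n,P):
    K,r,t=cam(n); return cv2.projectPoints(np.array(P,float).reshape(-1,3),r,t,K,None)[0].reshape(-1,2)
def back(n,uv,z):
    K,r,t=cam(n); M=cv2.Rodrigues(r)[0]; uv=np.array(uv,float).reshape(-1,2)
    d=np.c_[uv,np.ones(len(uv))]@np.linalg.inv(K).T@M; c=-M.T@t
    return c+d*((z-c[2])/d[:,2])[:,None]
def crop(im,x,y,w,h,s): return cv2.resize(im[y:y+h,x:x+w],None,fx=s,fy=s,interpolation=cv2.INTER_CUBIC)
def jig2w(o,yaw,P): 
    P=np.atleast_2d(P).astype(float); return P@R.from_euler('z',yaw).as_matrix().T+np.array([o[0],o[1],0])
E
python3 - <<'E'
from h import *
t=ctrl.snapshot("top")[:,:,::-1]; s=ctrl.snapshot("scene")[:,:,::-1]
cv2.imwrite("pics/t1.png",t); cv2.imwrite("pics/s1.png",s)
a=crop(t,130,226,50,30,8); b=crop(t,216,170,40,50,7); c=crop(s,215,180,55,50,7); d=crop(s,186,268,32,50,7)
W=np.zeros((600,800,3),np.uint8)
W[:240,:400]=a; W[:350,405:685]=b; W[250:600,:385]=c; W[355:600,400:750]=cv2.rotate(d,0)[:224+21] if False else cv2.resize(cv2.rotate(d,0),(350,245))
cv2.imwrite("pics/z1.png",W)
# scale check
print(back("top",[[135,250],[173.4,233]],0), back("top",np.array([[344,273],[385,270],[391,332],[350,337]])/1.5625,12))
print(back("scene",np.array([[300,491],[335,425]])/1.5625,4))
E
```

```text
[[437.03812874 365.48424608   0.        ]
 [489.60559759 241.23592515   0.        ]] [[ 6.77273455e+02  8.60725542e+01  1.20000000e+01]
 [ 6.82088166e+02 -3.08579280e-01  1.20000000e+01]
 [ 5.51027142e+02 -1.06338839e+01  1.20000000e+01]
 [ 5.42219905e+02  7.48631192e+01  1.20000000e+01]]
[[436.6311404  362.107102     4.        ]
 [491.89218843 244.3202451    4.        ]]
```

View pics/z1.png

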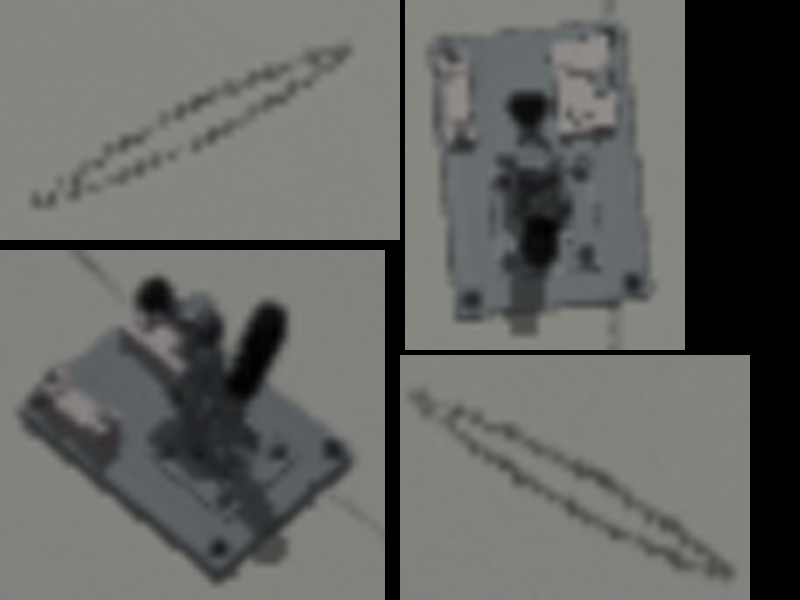

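Tiles: the jig base corners are clear in both views, with the white cradle at left and the nest at right in the top view. The forceps outline shows too, but I can't tell yet which end is the butt, so I'll fit numerically.

```bash
python3 - <<'E'
from h import *
from scipy.optimize import least_squares
f=lambda p,o,off,s:(np.array(p,float)-off+.5)/s-.5+o
tc=f([[432,38],[622,26],[650,297],[457,319]],[216,170],[405,0],7)
sc=f([[22,410],[352,460],[218,572]],[215,180],[0,250],7)
C=np.array([[46,-96,12],[-46,-96,12],[-46,36,12],[46,36,12]],float)
def res(p,which):
    W=jig2w(p[:2],p[2],C); r=[]
    if which!='s': r.append((proj("top",W)-tc).ravel())
    if which!='t': r.append((proj("scene",W[[0,2,3]])-sc).ravel())
    return np.concatenate(r)
for w in('t','s','ts'):
    q=least_squares(res,[600,37,-1.6],args=(w,)); print(w,q.x,np.round(q.fun,1))
for n,im,x,y,ww,hh in(("top","pics/t1.png",130,226,50,30),("scene","pics/s1.png",186,268,32,50)):
    g=cv2.imread(im,0)[y:y+hh,x:x+ww].astype(float); bg=cv2.medianBlur(g.astype(np.uint8),15).astype(float)
    d=np.clip(bg-g-6,0,None); v,u=np.nonzero(d); w=d[v,u]
    P=back(n,np.c_[u+x,v+y],4.3)[:,:2]; m=np.average(P,0,w); 
    e=np.linalg.eigh(np.cov(P.T,aweights=w))[1][:,1]; e*=np.sign(e[0])
    a=(P-m)@e; c=(P-m)@[-e[1],e[0]]
    print(n,'mean',m,'dir',e,'ends',a.min(),a.max(),'mid',m+e*(a.min()+a.max())/2)
    a-= (a.min()+a.max())/2
    for lo in range(-72,72,8):
        k=(a>=lo)&(a<lo+8)
        if k.any():
            pos=k&(c>0);neg=k&(c<=0)
            av=lambda q: np.average(c[q],weights=w[q]) if q.any() else np.nan
            print(lo+4,'%.1f %.1f width %.1f ink %.0f'%(av(neg),av(pos),av(pos)-av(neg),w[k].sum()))
E
```

```text
t [583.47412577  36.15245874  -4.63428501] [-0.3  0.2  0.4 -0.7  0.2  0.4 -0.3  0. ]
s [583.56405274  37.20110912  -4.64237411] [-0.7 -0.5  0.9 -0.5 -0.2  0.8]
ts [583.56877571  36.63796436  -4.63808314] [-0.3  0.2  0.4 -0.7  0.1  0.5 -0.5 -0.1 -0.6 -0.5  1.  -0.7  0.1  0.7]
top mean [466.01297862 301.03304178] dir [ 0.43175557 -0.90199065] ends -73.78459387276477 66.41415662475185 mid [464.42186494 304.3570745 ]
-68 -1.6 2.5 width 4.2 ink 122
-60 -1.2 2.9 width 4.1 ink 89
-52 -2.8 2.1 width 4.9 ink 165
-44 -4.9 3.5 width 8.4 ink 145
-36 -6.0 5.8 width 11.8 ink 136
-28 -6.2 5.6 width 11.8 ink 238
-20 -6.2 5.0 width 11.2 ink 144
-12 -7.0 7.3 width 14.3 ink 85
-4 -7.8 7.1 width 14.9 ink 138
4 -7.5 7.2 width 14.7 ink 224
12 -7.4 7.2 width 14.6 ink 236
20 -7.4 6.4 width 13.8 ink 146
28 -5.5 5.9 width 11.4 ink 197
36 -6.2 5.0 width 11.2 ink 249
44 -4.6 3.8 width 8.5 ink 145
52 -4.3 3.0 width 7.3 ink 179
60 -2.8 2.8 width 5.6 ink 158
68 -1.6 2.1 width 3.7 ink 131
scene mean [467.45838275 300.54624667] dir [ 0.43981098 -0.89809036] ends -74.99439292380866 67.298227479611 mid [465.76595372 304.00217268]
-68 -0.8 2.1 width 2.9 ink 142
-60 -2.5 1.7 width 4.2 ink 121
-52 -2.3 3.4 width 5.8 ink 229
-44 -4.8 4.4 width 9.2 ink 235
-36 -5.4 5.6 width 11.0 ink 267
-28 -5.3 6.6 width 11.9 ink 293
-20 -7.2 6.0 width 13.2 ink 278
-12 -6.8 6.7 width 13.4 ink 232
-4 -6.6 7.0 width 13.5 ink 276
4 -7.9 7.6 width 15.4 ink 350
12 -7.2 7.8 width 15.1 ink 287
20 -7.6 6.1 width 13.7 ink 252
28 -6.1 5.3 width 11.4 ink 213
36 -5.8 5.0 width 10.8 ink 314
44 -5.0 4.6 width 9.6 ink 360
52 -4.5 3.5 width 8.0 ink 275
60 -2.4 2.2 width 4.6 ink 246
68 -1.6 1.9 width 3.4 ink 169
```

The profile is wider and pinches less on the right side, so the butt is at the right (+x,−y), with y=-14 at about (459,317). The two cameras agree on the jig: origin (583.5,36.6), yaw 1.645. Next is a small planner that prints rows for me to type.

```bash
cat >> h.py <<'E'
def state():
    o=ctrl.get_obs(); q=np.array(o['tcp_rot']); M=R.from_quat(q[[1,2,3,0]]).as_matrix()
    return o, np.array(o['eef_pos']), np.degrees(np.arctan2(M[1,0],M[0,0])), M
def plan(wps,p=None,h=None):
    """wps: (xyz, heading deg of tool x, rows). prints rows"""
    if p is None: o,p,h,M=state()
    p=np.array(p,float)
    for t,ht,n in wps:
        st=(np.array(t,float)-p)/n; dh=((ht-h+180)%360-180)/n
        out=[]
        for i in range(n):
            a=np.radians(h); d=np.array([st[0]*np.cos(a)+st[1]*np.sin(a), st[0]*np.sin(a)-st[1]*np.cos(a), -st[2]])/10
            out.append([[round(float(x),1) for x in d],round(float(-dh),1)]); h+=dh; p+=st
        print(str(out).replace(' ',''))
E
python3 - <<'E'
from h import *
o,p,h,M=state(); print(p,h,M.round(3))
plan([([290,-540,350],30,4),([500,-200,350],70,14),([459,317,250],115.8,18)])
E
```

```text
[ 262.37729828 -594.25041791  255.65081987] 23.82620869188939 [[ 0.915  0.404 -0.   ]
 [ 0.404 -0.915  0.001]
 [ 0.    -0.001 -1.   ]]
[[[1.2,-1.0,-2.4],-1.5],[[1.2,-0.9,-2.4],-1.5],[[1.2,-0.9,-2.4],-1.5],[[1.3,-0.9,-2.4],-1.5]]
[[[2.5,-1.4,0.0],-2.9],[[2.6,-1.2,0.0],-2.9],[[2.6,-1.1,0.0],-2.9],[[2.7,-1.0,0.0],-2.9],[[2.7,-0.8,0.0],-2.9],[[2.8,-0.7,0.0],-2.9],[[2.8,-0.6,0.0],-2.9],[[2.8,-0.4,0.0],-2.9],[[2.8,-0.3,0.0],-2.9],[[2.9,-0.1,0.0],-2.9],[[2.9,0.0,0.0],-2.9],[[2.9,0.2,0.0],-2.9],[[2.8,0.3,0.0],-2.9],[[2.8,0.4,0.0],-2.9]]
[[[2.6,-1.2,0.6],-2.5],[[2.7,-1.1,0.6],-2.5],[[2.7,-1.0,0.6],-2.5],[[2.8,-0.8,0.6],-2.5],[[2.8,-0.7,0.6],-2.5],[[2.8,-0.6,0.6],-2.5],[[2.8,-0.5,0.6],-2.5],[[2.9,-0.3,0.6],-2.5],[[2.9,-0.2,0.6],-2.5],[[2.9,-0.1,0.6],-2.5],[[2.9,0.0,0.6],-2.5],[[2.9,0.2,0.6],-2.5],[[2.9,0.3,0.6],-2.5],[[2.8,0.4,0.6],-2.5],[[2.8,0.6,0.6],-2.5],[[2.8,0.7,0.6],-2.5],[[2.8,0.8,0.6],-2.5],[[2.7,0.9,0.6],-2.5]]
```

```bash
python3 -m handwheel '{"steps":[[[1.2,-1.0,-2.4],-1.5],[[1.2,-0.9,-2.4],-1.5],[[1.2,-0.9,-2.4],-1.5],[[1.3,-0.9,-2.4],-1.5]]}'
python3 -m handwheel '{"steps":[[[2.5,-1.4,0],-3],[[2.6,-1.2,0],-3],[[2.6,-1.1,0],-3],[[2.7,-1.0,0],-3],[[2.7,-0.8,0],-3],[[2.8,-0.7,0],-3],[[2.8,-0.6,0],-3]]}'
python3 -m handwheel '{"steps":[[[2.8,-0.4,0],-3],[[2.8,-0.3,0],-3],[[2.9,-0.1,0],-3],[[2.9,0,0],-3],[[2.9,0.2,0],-3],[[2.8,0.3,0],-3],[[2.8,0.4,0],-3]]}'
python3 -m handwheel '{"steps":[[[2.6,-1.2,0.6],-2.5],[[2.7,-1.1,0.6],-2.5],[[2.7,-1.0,0.6],-2.5],[[2.8,-0.8,0.6],-2.5],[[2.8,-0.7,0.6],-2.5],[[2.8,-0.6,0.6],-2.5],[[2.8,-0.5,0.6],-2.5],[[2.9,-0.3,0.6],-2.5],[[2.9,-0.2,0.6],-2.5]]}'
python3 -m handwheel '{"steps":[[[2.9,-0.1,0.6],-2.5],[[2.9,0,0.6],-2.5],[[2.9,0.2,0.6],-2.5],[[2.9,0.3,0.6],-2.5],[[2.8,0.4,0.6],-2.5],[[2.8,0.6,0.6],-2.5],[[2.8,0.7,0.6],-2.5],[[2.8,0.8,0.6],-2.5],[[2.7,0.9,0.6],-2.5],[[0,0,0],0]]}' 4
python3 - <<'E'
from h import *
o,p,h,M=state(); print(p,h,o['gripper_width'])
plan([([459,317,60],115.8,10),([459,317,28],115.8,5)])
E
```

```text
time: 0.53
eef_pos: [290.4, -539.0, 352.9]
tcp_rot: [-0.0, 0.966, 0.258, -0.0]
contact_force: [0.8, -1.0, 0.1]
gripper_width: 85.4
gripper_force: 0.0
time: 1.12
eef_pos: [394.6, -367.1, 352.3]
tcp_rot: [0.0, 0.903, 0.431, -0.0]
contact_force: [-0.2, -0.4, -0.0]
gripper_width: 85.9
gripper_force: 0.0
time: 1.7
eef_pos: [495.8, -194.7, 352.3]
tcp_rot: [0.0, 0.809, 0.588, -0.0]
contact_force: [1.1, 0.3, 0.5]
gripper_width: 85.4
gripper_force: 0.0
time: 2.45
eef_pos: [466.7, 63.5, 298.1]
tcp_rot: [0.0, 0.679, 0.734, -0.0]
contact_force: [1.0, -0.3, 0.1]
gripper_width: 85.6
gripper_force: 0.0
time: 3.28
eef_pos: [437.7, 326.6, 243.9]
tcp_rot: [-0.002, 0.519, 0.855, 0.001]
contact_force: [0.7, 0.5, 0.3]
gripper_width: 40.2
gripper_force: 0.0
[437.66456365 326.58318934 243.90713785] 117.41766561191737 40.179528354240354
[[[-0.2,0.1,1.8],0.2],[[-0.2,0.1,1.8],0.2],[[-0.2,0.1,1.8],0.2],[[-0.2,0.1,1.8],0.2],[[-0.2,0.1,1.8],0.2],[[-0.2,0.1,1.8],0.2],[[-0.2,0.1,1.8],0.2],[[-0.2,0.1,1.8],0.2],[[-0.2,0.1,1.8],0.2],[[-0.2,0.1,1.8],0.2]]
[[[-0.0,-0.0,0.6],-0.0],[[-0.0,-0.0,0.6],-0.0],[[-0.0,-0.0,0.6],-0.0],[[-0.0,-0.0,0.6],-0.0],[[-0.0,-0.0,0.6],-0.0]]
```

```bash
python3 -m handwheel '{"steps":[[[-0.46,0.36,1.8],0.4],[[-0.46,0.36,1.8],0.4],[[-0.46,0.36,1.8],0.4],[[-0.46,0.36,1.8],0.4],[[0,0,2],0],[[0,0,2],0],[[0,0,2],0],[[0,0,2],0],[[0,0,2],0],[[0,0,1],0]]}'
python3 - <<'E'
from h import *
o,p,h,M=state(); print(p,h,o['contact_force'])
t=ctrl.snapshot("top")[:,:,::-1]; s=ctrl.snapshot("scene")[:,:,::-1]
a=crop(t,120,210,66,60,6); c=crop(s,170,230,66,90,6)
W=np.zeros((560,800,3),np.uint8); W[:360,:396]=a; W[:540,400:796]=c; cv2.imwrite("pics/z2.png",W)
E
```

```text
time: 4.12
eef_pos: [460.9, 308.9, 60.1]
tcp_rot: [-0.001, 0.536, 0.844, -0.001]
contact_force: [0.7, 0.4, -0.5]
gripper_width: 39.8
gripper_force: 0.0
[460.9461563  308.89501549  60.07812586] 115.21538936375146 [ 0.72074682  0.44925423 -0.5097596 ]
```

View pics/z2.png

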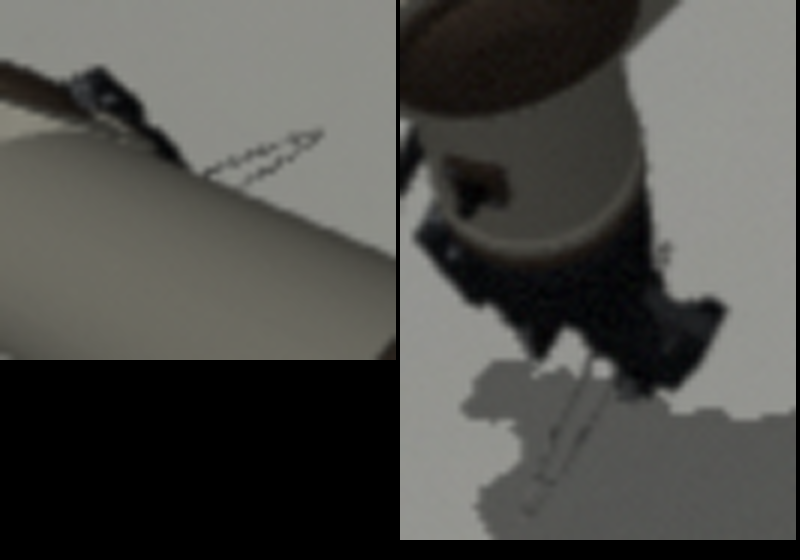

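The forceps lie between the fingers: the scene tile shows their tips end running from (600,350) to (530,510). I'll shift 8 mm along them, descend and grip.

```bash
python3 -m handwheel '{"steps":[[[0.4,0.08,0.8],-0.3],[[0.4,0.08,0.8],-0.3],[[0,0,0.8],0],[[0,0,0.5],0],[[0,0,0.3],0],[[0,0,0],0]]}'
python3 -m handwheel '{"steps":[[[0,0,0],0],[[0,0,0],0],[[0,0,0],0],[[0,0,0],0],[[0,0,0],0],[[0,0,0],0],[[0,0,0],0],[[0,0,0],0],[[0,0,0],0]]}' 0 50
python3 -m handwheel '{"steps":[[[0,0,-1],0],[[0,0,-2],0],[[0,0,-3],0],[[0,0,-3],0],[[0,0,-2],0],[[0,0,0],0],[[0,0,0],0]]}'
python3 - <<'E'
from h import *
o,p,h,M=state(); print(p,h)
t=ctrl.snapshot("top")[:,:,::-1]; s=ctrl.snapshot("scene")[:,:,::-1]
a=crop(t,120,210,66,60,6); c=crop(s,170,210,66,93,6)
W=np.zeros((560,800,3),np.uint8); W[:360,:396]=a; W[:558,400:796]=c; cv2.imwrite("pics/z3.png",W)
E
```

```text
time: 4.72
eef_pos: [459.6, 317.6, 29.6]
tcp_rot: [-0.0, 0.531, 0.847, -0.001]
contact_force: [-0.6, -0.3, -0.4]
gripper_width: 39.9
gripper_force: 0.0
time: 5.47
eef_pos: [460.3, 318.1, 30.7]
tcp_rot: [0.0, 0.531, 0.847, 0.0]
contact_force: [-0.7, -0.8, 5.6]
gripper_width: 11.9
gripper_force: 49.6
time: 6.05
eef_pos: [460.6, 318.3, 141.7]
tcp_rot: [0.001, 0.531, 0.847, 0.001]
contact_force: [-0.4, 0.7, -0.9]
gripper_width: 11.7
gripper_force: 48.7
[460.58097344 318.25197059 141.65663951] 115.8127352920755
```

View pics/z3.png

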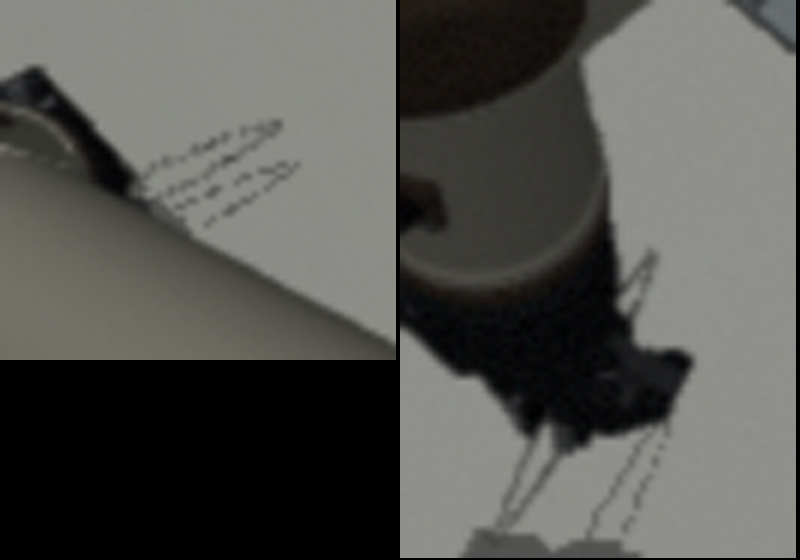

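```bash
python3 - <<'E'
from h import *
for z in (109,115,121): print(z,back("scene",[[212.1,252.1],[185.4,297.9]],z)[:,:2].round(1).tolist(), back("top",[[166.3,230.1],[169.2,237]],z)[:,:2].round(1).tolist())
o,p,h,M=state(); print(p)
# predicted for grasp at fy=-14, aligned
a=np.radians(h); e=-np.array([np.cos(a),np.sin(a)]); print('butt pred',p[:2]+e*84.6,'tips',p[:2]-e*56.4)
E
```

```text
109 [[498.0, 238.0], [443.1, 361.5]] [[495.6, 242.2], [474.8, 233.4]]
115 [[495.2, 239.6], [440.7, 362.2]] [[495.4, 241.0], [474.7, 232.2]]
121 [[492.5, 241.1], [438.4, 362.8]] [[495.2, 239.8], [474.6, 231.0]]
[459.56459534 317.17585631 139.60923051]
butt pred [496.39549369 241.01389122] tips [435.01066311 367.95049971]
```

The triangulated butt, (495.3,240.3,115), is within 1 mm of the prediction, so the grasp is at y=-14 and straight. Now plan the carry to the jig.

```bash
python3 - <<'E'
from h import *
o,p,h,M=state(); 
A=jig2w([583.5,36.6],1.645,[92,-64,140])[0]; print(p,h,A)
plan([(A,94.7,16),((A[0],A[1],72),94.7,6)])
E
```

```text
[459.56459534 317.17585631 139.60923051] 115.8077839288905 [640.50340813 133.09150979 140.        ]
[[[-1.5,0.5,-0.0],1.3],[[-1.5,0.6,-0.0],1.3],[[-1.5,0.6,-0.0],1.3],[[-1.5,0.6,-0.0],1.3],[[-1.5,0.7,-0.0],1.3],[[-1.5,0.7,-0.0],1.3],[[-1.4,0.7,-0.0],1.3],[[-1.4,0.8,-0.0],1.3],[[-1.4,0.8,-0.0],1.3],[[-1.4,0.8,-0.0],1.3],[[-1.4,0.9,-0.0],1.3],[[-1.3,0.9,-0.0],1.3],[[-1.3,0.9,-0.0],1.3],[[-1.3,0.9,-0.0],1.3],[[-1.3,1.0,-0.0],1.3],[[-1.3,1.0,-0.0],1.3]]
[[[-0.0,0.0,1.1],-0.0],[[-0.0,0.0,1.1],-0.0],[[-0.0,0.0,1.1],-0.0],[[-0.0,0.0,1.1],-0.0],[[-0.0,0.0,1.1],-0.0],[[-0.0,0.0,1.1],-0.0]]
```

```bash
python3 -m handwheel '{"steps":[[[-1.5,0.5,0],1.3],[[-1.5,0.6,0],1.3],[[-1.5,0.6,0],1.3],[[-1.5,0.6,0],1.3],[[-1.5,0.7,0],1.3],[[-1.5,0.7,0],1.3],[[-1.4,0.7,0],1.3],[[-1.4,0.8,0],1.3]]}'
python3 -m handwheel '{"steps":[[[-1.4,0.8,0],1.3],[[-1.4,0.8,0],1.3],[[-1.4,0.9,0],1.3],[[-1.3,0.9,0],1.3],[[-1.3,0.9,0],1.3],[[-1.3,0.9,0],1.3],[[-1.3,1.0,0],1.3],[[-1.3,1.0,0],1.3],[[0,0,0],0]]}'
cat >> h.py <<'E'
def jp(n=3):
    P=[];H=[]
    for _ in range(n): ctrl.snapshot("top"); o,p,h,M=state(); P.append(p);H.append(h)
    p=np.mean(P,0); J=R.from_euler('z',1.645).as_matrix()
    print('world',p.round(1),'jig',(J.T@(p-[583.5,36.6,0])).round(1),'head',np.round(np.mean(H),2),'F(jig)',(J.T@np.array(o['contact_force'])).round(1),'spread',np.ptp(P,0).round(1),o['gripper_width'])
    return p
E
python3 -c "
from h import *
jp(4)"
```

```text
time: 6.82
eef_pos: [552.6, 225.1, 140.2]
tcp_rot: [-0.0, 0.607, 0.795, -0.0]
contact_force: [1.0, 0.9, -0.9]
gripper_width: 11.7
gripper_force: 48.7
time: 7.57
eef_pos: [645.5, 130.5, 140.0]
tcp_rot: [0.001, 0.678, 0.735, -0.0]
contact_force: [0.6, -1.2, -0.9]
gripper_width: 11.4
gripper_force: 48.7
world [642.4 134.8 140.1] jig [ 93.6 -66.1 140.1] head 94.97 F(jig) [ 1.6  0.2 -0.6] spread [2.4 3.9 0.4] 12.052776079672475
```

```bash
python3 -m handwheel '{"steps":[[[0,-0.1,1],0.3],[[0,-0.1,1.5],0],[[0,0,1.5],0],[[0,0,1.5],0],[[0,0,0.9],0],[[0,0,0.4],0],[[0,0,0],0],[[0,0,0],0]]}'
python3 -m handwheel '{"steps":[[[-0.6,0,0],0],[[-0.6,0,0],0],[[-0.6,0,0],0],[[-0.6,0,0],0],[[-0.4,0,0],0],[[-0.1,0,0],0],[[0,0,0],0],[[0,0,0],0],[[0,0,0],0]]}'
python3 - <<'E'
from h import *
jp(4)
t=ctrl.snapshot("top")[:,:,::-1]; s=ctrl.snapshot("scene")[:,:,::-1]
a=crop(t,200,155,60,70,6.6); c=crop(s,200,160,80,80,5)
W=np.zeros((470,800,3),np.uint8); W[:a.shape[0],:396]=a; W[:400,400:800]=c; cv2.imwrite("pics/z4.png",W)
# expected butt mid & overlay coordinates for current pose in tiles
E
```

```text
time: 8.43
eef_pos: [640.3, 135.3, 72.1]
tcp_rot: [-0.0, 0.677, 0.736, 0.0]
contact_force: [0.7, 1.0, -0.6]
gripper_width: 12.0
gripper_force: 48.7
time: 9.18
eef_pos: [642.6, 106.6, 72.4]
tcp_rot: [-0.0, 0.677, 0.736, 0.0]
contact_force: [-1.0, -0.3, -0.5]
gripper_width: 11.9
gripper_force: 48.7
world [642.6 106.6  72.4] jig [ 65.5 -64.2  72.4] head 94.77 F(jig) [-0.1  1.   0.1] spread [0.  0.1 0.1] 11.780918255129244
```

View pics/z4.png

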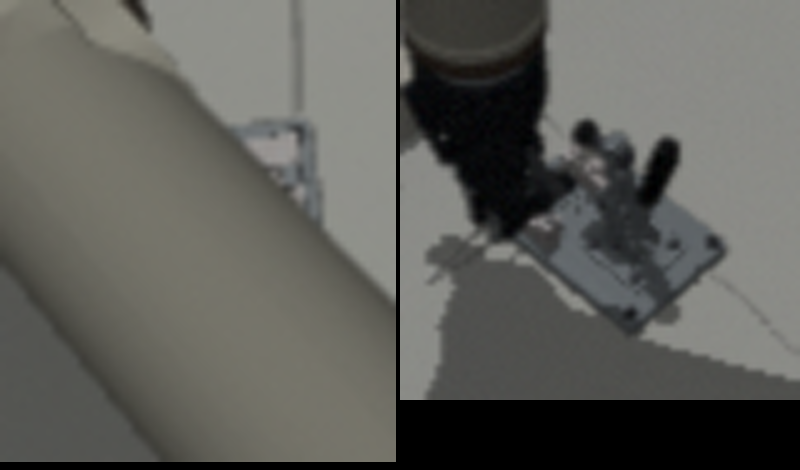

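The forearm hides the seat from above, but the jig has not moved and the pose matches the geometry (butt at jig x≈−19, y −64). I'll lower gently while watching the force.

```bash
python3 -m handwheel '{"steps":[[[0,0,0.3],0],[[0,0,0.3],0],[[0,0,0.2],0],[[0,0,0],0],[[0,0,0],0]]}' | grep -E 'pos|contact'
for i in 1 2; do python3 -m handwheel '{"steps":[[[0,0,0.1],0],[[0,0,0.1],0],[[0,0,0],0],[[0,0,0],0]]}' | grep -E 'pos|contact'; done
python3 -c "
from h import *
jp(3)"
```

```text
eef_pos: [642.6, 106.0, 64.0]
contact_force: [-0.7, -0.0, 0.3]
eef_pos: [642.8, 106.1, 62.3]
contact_force: [-0.1, -0.2, 0.0]
eef_pos: [642.9, 106.2, 60.6]
contact_force: [0.2, 0.3, 1.3]
world [642.9 106.1  60.5] jig [ 64.9 -64.4  60.5] head 94.73 F(jig) [0.9 0.4 1.7] spread [0. 0. 0.] 11.564619106173167
```

```bash
python3 -m handwheel '{"steps":[[[0,0,0.05],0],[[0,0,0],0],[[0,0,0],0]]}' | grep -E 'pos|contact'
python3 -m handwheel '{"steps":[[[-0.1,0,0],0],[[-0.1,0,0],0],[[-0.1,0,0],0],[[0,0,0],0],[[0,0,0],0]]}' | grep -E 'pos|contact'
python3 -m handwheel '{"steps":[[[-0.1,0,0],0],[[-0.1,0,0],0],[[0,0,0],0],[[0,0,0],0]]}' | grep -E 'pos|contact'
python3 -c "
from h import *
jp(3)"
```

```text
eef_pos: [642.9, 106.2, 60.1]
contact_force: [-0.0, 0.2, 3.3]
eef_pos: [643.2, 103.8, 60.1]
contact_force: [-0.7, 3.8, 4.8]
eef_pos: [643.4, 101.4, 60.2]
contact_force: [0.6, 3.7, 5.6]
world [643.4 101.4  60.1] jig [ 60.2 -64.5  60.1] head 94.73 F(jig) [ 3.  -0.1  5.3] spread [0. 0. 0.] 11.898120345384596
```

```bash
python3 -m handwheel '{"steps":[[[-0.1,0,-0.02],0],[[-0.1,0,-0.02],0],[[0,0,0],0],[[0,0,0],0]]}' | grep -E 'pos|contact'
python3 -m handwheel '{"steps":[[[-0.05,0,0],0],[[-0.05,0,0],0],[[0,0,0],0],[[0,0,0],0]]}' | grep -E 'pos|contact'
python3 -m handwheel '{"steps":[[[-0.05,0,0],0],[[0,0,0],0],[[0,0,0],0]]}' | grep -E 'pos|contact'
python3 -c "
from h import *
jp(2)"
```

```text
eef_pos: [643.6, 98.9, 60.3]
contact_force: [0.1, 3.7, 5.6]
eef_pos: [643.6, 98.3, 60.4]
contact_force: [1.0, 4.5, 5.1]
eef_pos: [643.6, 98.0, 60.4]
contact_force: [0.4, 5.3, 5.6]
world [643.6  98.   60.4] jig [ 56.7 -64.5  60.4] head 94.74 F(jig) [ 4.1 -1.1  6.1] spread [0. 0. 0.] 11.62435811336257
```

```bash
python3 -m handwheel '{"steps":[[[-0.03,0,-0.03],0],[[0,0,0],0],[[0,0,0],0]]}' | grep -E 'pos|contact'
python3 -m handwheel '{"steps":[[[-0.05,0,0],0],[[0,0,0],0],[[0,0,0],0]]}' | grep -E 'pos|contact'
python3 -c "
from h import *
jp(4)"
```

```text
eef_pos: [643.6, 97.2, 60.5]
contact_force: [1.2, 4.9, 4.1]
eef_pos: [643.6, 96.8, 60.5]
contact_force: [1.5, 5.4, 3.9]
world [643.6  96.8  60.5] jig [ 55.6 -64.4  60.5] head 94.72 F(jig) [ 4.1 -3.1  3.1] spread [0.  0.  0.1] 12.057769948816931
```

```bash
for i in 1 2; do python3 -m handwheel '{"steps":[[[-0.05,0,0],0],[[0,0,0],0],[[0,0,0],0]]}' | grep -E 'pos|contact'; done
python3 -c "
from h import *
jp(4)"
```

```text
eef_pos: [643.6, 96.7, 60.5]
contact_force: [0.9, 5.2, 4.0]
eef_pos: [643.5, 96.6, 60.5]
contact_force: [2.0, 5.9, 3.3]
world [643.5  96.6  60.5] jig [ 55.4 -64.3  60.5] head 94.75 F(jig) [ 5.1 -2.2  3.9] spread [0.1 0.  0. ] 12.090770772684186
```

```bash
for i in 1 2 3; do python3 -m handwheel '{"steps":[[[-0.05,0,0],0],[[0,0,0],0],[[0,0,0],0]]}' | grep -E 'pos|contact'; done
python3 -c "
from h import *
jp(4)"
```

```text
eef_pos: [643.6, 96.5, 60.6]
contact_force: [1.9, 6.0, 3.5]
eef_pos: [643.6, 96.5, 60.6]
contact_force: [2.1, 7.6, 2.9]
eef_pos: [643.5, 96.5, 60.6]
contact_force: [2.1, 7.4, 2.1]
world [643.5  96.4  60.6] jig [ 55.2 -64.3  60.6] head 94.8 F(jig) [ 7.3 -3.   2.1] spread [0. 0. 0.] 11.848657563380412
```

```bash
for i in 1 2 3; do python3 -m handwheel '{"steps":[[[-0.06,0,0],0],[[0,0,0],0],[[0,0,0],0],[[0,0,0],0]]}' | grep -E 'pos|contact'; done
python3 -c "
from h import *
jp(4)"
```

```text
eef_pos: [643.6, 96.4, 60.6]
contact_force: [3.0, 8.2, 2.2]
eef_pos: [643.5, 96.3, 60.6]
contact_force: [2.7, 9.6, 1.5]
eef_pos: [643.5, 96.3, 60.6]
contact_force: [1.5, 10.0, 2.1]
world [643.5  96.3  60.6] jig [ 55.  -64.3  60.6] head 94.86 F(jig) [ 9.4 -2.5  1.5] spread [0.  0.1 0. ] 11.849821324079548
```

The advance has stopped at the expected position (jig x≈55) with 9–10 N on the stop, held for over 1 s. Release, rise and look.

```bash
python3 -m handwheel '{"steps":[[[0,0,0],0],[[0,0,0],0],[[0,0,0],0],[[0,0,0],0],[[0,0,0],0],[[0,0,0],0]]}' 4
python3 -m handwheel '{"steps":[[[0,0,-0.5],0],[[0,0,-1],0],[[0,0,-2],0],[[0,0,-2],0],[[0,0,-2],0],[[0,0,-2],0],[[0,0,-2],0]]}'
python3 -m handwheel '{"steps":[[[2,0,-2],0],[[3,-2,-2],0],[[3,-2,0],0],[[3,-3,0],0],[[3,-3,0],0],[[3,-3,0],0],[[0,0,0],0],[[0,0,0],0]]}' 0
python3 - <<'E'
from h import *
jp(2)
t=ctrl.snapshot("top")[:,:,::-1]; s=ctrl.snapshot("scene")[:,:,::-1]
cv2.imwrite("pics/t5.png",t); cv2.imwrite("pics/s5.png",s)
a=crop(t,190,160,66,70,6); c=crop(s,195,170,80,80,5)
W=np.zeros((430,800,3),np.uint8); W[:a.shape[0],:396]=a; W[:400,400:800]=c; cv2.imwrite("pics/z5.png",W)
J=lambda P: jig2w([583.5,36.6],1.645,P)
P=J([[-29,-64,34],[112,-64,34]]); u=proj("top",P); v=proj("scene",P)
print('pred top tile',((u-[190,160]+.5)*6-.5).round(), 'scene tile',((v-[195,170]+.5)*5-.5+[400,0]).round())
E
```

```text
time: 16.93
eef_pos: [643.9, 91.1, 60.1]
tcp_rot: [0.0, 0.678, 0.735, -0.001]
contact_force: [-0.4, -0.8, 0.5]
gripper_width: 40.2
gripper_force: 0.0
time: 17.52
eef_pos: [644.0, 92.5, 177.7]
tcp_rot: [0.0, 0.677, 0.736, 0.0]
contact_force: [0.7, -0.5, 0.3]
gripper_width: 39.9
gripper_force: 0.0
time: 18.18
eef_pos: [499.9, 252.5, 217.2]
tcp_rot: [0.001, 0.675, 0.738, 0.001]
contact_force: [0.7, 0.1, 0.5]
gripper_width: -0.0
gripper_force: 0.0
world [502.4 249.9 216.6] jig [218.7  65.1 216.6] head 94.79 F(jig) [-0.8  0.2  0.5] spread [1.  1.2 0.4] 0.0767556184417687
pred top tile [[318. 133.]
 [ 56. 157.]] scene tile [[628. 104.]
 [466. 232.]]
```

View pics/z5.png

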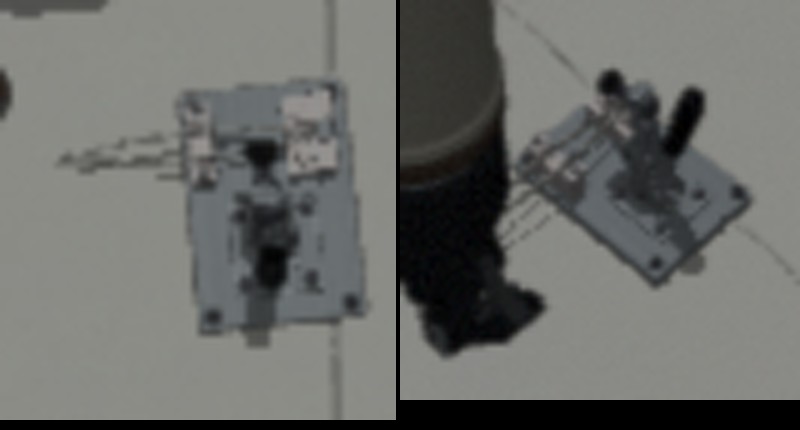

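The forceps are seated: in the top tile the tips are at (58,160), within 1 px of the predicted seated position, and the clamp is still open. Next, measure the clamp's outline in its x=0 plane to place the finger behind the handle.

```bash
python3 - <<'E'
from h import *
J=R.from_euler('z',1.645).as_matrix()
def hit(n,uv,x=0):
    K,r,t=cam(n); M=cv2.Rodrigues(r)[0]; c=J.T@(-M.T@t-[583.5,36.6,0]); d=J.T@M.T@np.linalg.inv(K)@[*uv,1]
    return (c+d*((x-c[0])/d[0]))[1:].round(0)
for nm,p in dict(knobtop=(608,72),knobleft=(598,85),greytop=(643,82),greyright=(660,100),handtop=(692,88),handleft=(672,105),handleftlow=(665,140),handbot=(672,158),handright=(705,105)).items():
    print(nm,hit("scene",(np.array(p)-[400,0]+.5)/5-.5+[195,170]))
s=cv2.imread("pics/s5.png"); cv2.imwrite("pics/z6.png",crop(s,225,175,50,50,12))
E
```

```text
knobtop [-51. 105.]
knobleft [-61.  84.]
greytop [-21. 122.]
greyright [ -6. 118.]
handtop [ 19. 153.]
handleft [  3. 122.]
handleftlow [-2. 82.]
handbot [ 4. 69.]
handright [ 30. 146.]
```

View pics/z6.png

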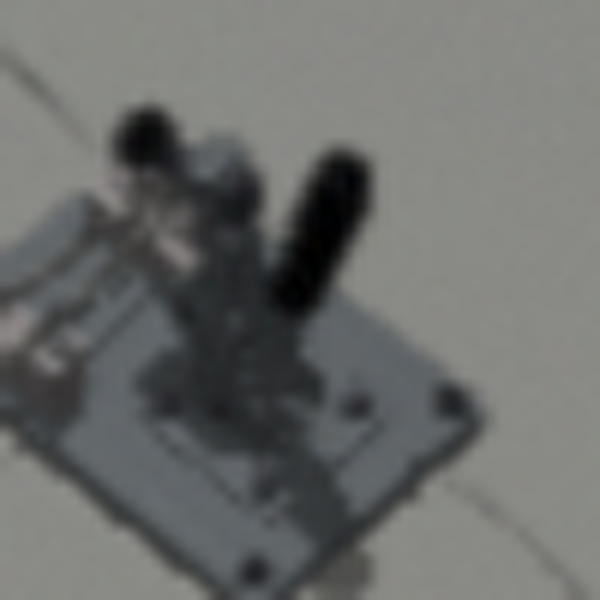

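The arm's raised end reaches y −21…−6, z ≈122. The handle leans outward with its top at (19,153). So I'll insert the closed fingertips above z 128 at y≈−16 and push outward.

```bash
python3 -m handwheel '{"steps":[[[-2.5,0.9,0],0.5],[[-2.5,0.9,0],0],[[-2.5,0.9,0],0],[[-2.5,0.9,0],0],[[-2.5,0.9,0],0],[[-2.5,0.9,0],0],[[-2.5,0.9,0],0],[[-2.5,0.9,0],0],[[-1.9,0.8,0],0],[[0,0,0],0]]}' 0 | grep -E 'pos|contact'
python3 -c "
from h import *
jp(4)"
```

```text
eef_pos: [600.8, 29.0, 214.6]
contact_force: [0.3, -0.1, -0.5]
world [598.6  35.4 215.1] jig [ -2.4 -15.  215.1] head 94.0 F(jig) [-0.4  0.1 -0.1] spread [1.6 5.6 0.7] -0.03805088877404129
```

```bash
python3 -m handwheel '{"steps":[[[0.1,0.1,1],0],[[0,0,1.2],0],[[0,0,1.2],0],[[0,0,1.0],0],[[0,0,0.6],0],[[0,0,0.4],0],[[0,0,0.3],0],[[0,0,0],0],[[0,0,0],0]]}' | grep -E 'pos|contact'
python3 -c "
from h import *
jp(4)"
```

```text
eef_pos: [599.3, 38.6, 158.7]
contact_force: [-0.1, 0.5, -0.7]
world [599.5  38.5 159. ] jig [  0.7 -16.1 159. ] head 94.22 F(jig) [-0.  -0.   0.3] spread [0.1 0.1 0.2] 0.1584976809938253
```

```bash
python3 -m handwheel '{"steps":[[[0,0,0.2],0],[[0,-0.3,0],0],[[0,-0.3,0],0],[[0,0,0],0]]}' | grep -E 'pos|contact'
python3 -m handwheel '{"steps":[[[0,-0.3,0],0],[[0,-0.3,0],0],[[0,0,0],0]]}' | grep -E 'pos|contact'
python3 -m handwheel '{"steps":[[[0,-0.3,0],0],[[0,-0.3,0],0],[[0,0,0],0]]}' | grep -E 'pos|contact'
python3 -c "
from h import *
jp(3)"
```

```text
eef_pos: [592.3, 37.9, 156.4]
contact_force: [-0.1, -0.4, -0.1]
eef_pos: [586.4, 37.5, 156.5]
contact_force: [-0.2, 0.4, -0.2]
eef_pos: [580.8, 37.0, 156.6]
contact_force: [1.1, 0.4, -0.1]
world [581.1  37.  156.6] jig [  0.6   2.4 156.6] head 94.22 F(jig) [ 0.3 -0.1 -1.3] spread [0.1 0.  0.1] 0.08526405517729127
```

```bash
for i in 1 2 3; do python3 -m handwheel '{"steps":[[[0,-0.3,0],0],[[0,-0.3,0],0],[[0,0,0],0]]}' | grep -E 'pos|contact'; done
python3 -c "
from h import *
jp(3)"
```

```text
eef_pos: [574.7, 36.6, 156.5]
contact_force: [0.5, -0.6, 0.7]
eef_pos: [568.6, 36.2, 156.5]
contact_force: [1.4, -0.6, 0.0]
eef_pos: [562.6, 35.7, 156.5]
contact_force: [2.3, -1.2, 1.4]
world [562.9  35.7 156.6] jig [  0.7  20.6 156.6] head 94.23 F(jig) [-0.4  0.3  0.8] spread [0.2 0.1 0. ] -0.05199375600167425
```

```bash
for i in 1 2 3; do python3 -m handwheel '{"steps":[[[0,-0.3,0.1],0],[[0,-0.3,0.1],0],[[0,-0.3,0],0]]}' | grep -E 'pos|contact'; done
python3 -c "
from h import *
jp(3)"
```

```text
eef_pos: [554.2, 35.0, 154.5]
contact_force: [3.0, -0.1, -0.1]
eef_pos: [545.4, 34.4, 152.7]
contact_force: [2.8, -0.9, 2.2]
eef_pos: [536.9, 33.7, 150.9]
contact_force: [4.9, -1.0, 5.4]
world [536.5  33.7 151. ] jig [  0.6  47.1 151. ] head 94.22 F(jig) [-0.9 -2.5  6.4] spread [0.3 0.  0.1] -0.037342104247607304
```

```bash
for i in 1 2 3; do python3 -m handwheel '{"steps":[[[0,-0.3,0],0],[[0,-0.3,0],0],[[0,-0.2,0],0]]}' | grep -E 'pos|contact'; done
python3 - <<'E'
from h import *
jp(3)
s=ctrl.snapshot("scene")[:,:,::-1]; cv2.imwrite("pics/z7.png",crop(s,205,150,80,75,8))
E
```

```text
eef_pos: [529.4, 33.1, 151.3]
contact_force: [5.6, -1.4, 6.5]
eef_pos: [522.4, 32.5, 151.8]
contact_force: [7.8, -1.2, 7.0]
eef_pos: [515.5, 32.0, 152.4]
contact_force: [8.0, -1.6, 10.5]
world [515.3  31.9 152.5] jig [  0.4  68.4 152.5] head 94.2 F(jig) [-2.2 -5.3 10.9] spread [0.2 0.  0.1] -0.08352535978589332
```

View pics/z7.png

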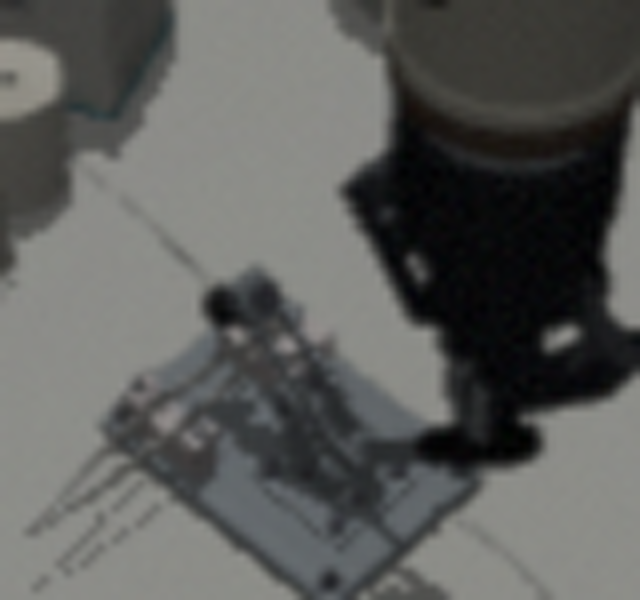

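The fingertips sit on the middle of the grip at (480,440), the handle is leaning outward and the arm has come partly down. Carry on.

```bash
for i in 1 2 3; do python3 -m handwheel '{"steps":[[[0,-0.2,0],0],[[0,-0.2,0],0],[[0,-0.2,0],0]]}' | grep -E 'pos|contact'; done
python3 -c "
from h import *
jp(2)"
```

```text
eef_pos: [510.4, 31.6, 152.8]
contact_force: [7.9, -1.9, 11.6]
eef_pos: [504.7, 31.1, 153.1]
contact_force: [7.1, -2.4, 12.7]
eef_pos: [497.1, 30.5, 152.4]
contact_force: [6.1, -2.1, 6.7]
world [495.7  30.3 151.6] jig [  0.2  88.  151.6] head 94.2 F(jig) [-1.3 -3.4  2.4] spread [0.7 0.1 0.4] 0.10949057980538054
```

Past the crest; now press down, with slight outward motion.

```bash
for i in 1 2 3 4; do python3 -m handwheel '{"steps":[[[0,-0.05,0.15],0],[[0,-0.05,0.15],0],[[0,-0.05,0.1],0]]}' | grep -E 'pos|contact'; done
python3 -c "
from h import *
jp(2)"
```

```text
eef_pos: [491.5, 30.0, 146.3]
contact_force: [-0.2, -2.1, 9.3]
eef_pos: [489.1, 29.8, 142.3]
contact_force: [-3.4, -1.8, 12.8]
eef_pos: [487.3, 29.7, 138.2]
contact_force: [-4.5, -2.3, 11.6]
eef_pos: [485.0, 29.5, 133.7]
contact_force: [-5.0, -2.7, 8.7]
world [484.9  29.5 133.6] jig [  0.3  98.8 133.6] head 94.22 F(jig) [-2.4  3.7  8.8] spread [0.1 0.  0. ] 0.18692984572813573
```

```bash
for i in 1 2 3 4 5; do python3 -m handwheel '{"steps":[[[0,-0.03,0.15],0],[[0,-0.03,0.2],0],[[0,-0.03,0.2],0]]}' | grep -E 'pos|contact'; done
python3 -c "
from h import *
jp(3)"
```

```text
eef_pos: [485.2, 30.0, 128.5]
contact_force: [-1.2, -1.3, 6.8]
eef_pos: [484.2, 30.0, 122.6]
contact_force: [-1.3, 1.1, 3.5]
eef_pos: [485.0, 30.1, 117.4]
contact_force: [0.9, 0.2, 0.1]
eef_pos: [484.8, 30.0, 112.2]
contact_force: [0.9, 0.5, -0.6]
eef_pos: [483.9, 29.9, 106.8]
contact_force: [0.4, 0.9, -0.1]
world [483.8  29.9 106.8] jig [  0.7  99.9 106.8] head 94.23 F(jig) [1.8 0.7 0.1] spread [0.1 0.  0.3] 0.037631237950986475
```

```bash
for i in 1 2 3; do python3 -m handwheel '{"steps":[[[0,0,0.1],0],[[0,0,0],0],[[0,0,0],0]]}' | grep -E 'pos|contact'; done
```

```text
eef_pos: [483.9, 29.9, 106.1]
contact_force: [-1.3, 0.6, 1.3]
eef_pos: [483.8, 29.9, 105.3]
contact_force: [-2.8, 0.6, 6.7]
eef_pos: [483.7, 29.9, 104.5]
contact_force: [-3.4, -0.3, 9.1]
```

The handle is on its stop at z≈81. Retreat and check.

```bash
python3 -m handwheel '{"steps":[[[0,0,-0.5],0],[[0,0,-1],0],[[0,0,-2],0],[[0,0,-2],0],[[0,0,-2],0],[[2,-1,-2],0],[[3,-1,0],0],[[3,-1,0],0],[[3,-1,0],0],[[3,-1,0],0]]}' | grep -E 'pos|contact'
python3 -m handwheel '{"steps":[[[3,0,0],0],[[3,0,0],0],[[3,0,0],0],[[2,0,0],0],[[0,0,0],0],[[0,0,0],0],[[0,0,0],0],[[0,0,0],0]]}' | grep -E 'time|pos|contact'
python3 - <<'E'
from h import *
t=ctrl.snapshot("top")[:,:,::-1]; s=ctrl.snapshot("scene")[:,:,::-1]
a=crop(t,190,160,66,70,6); c=crop(s,195,170,80,80,5)
W=np.zeros((430,800,3),np.uint8); W[:a.shape[0],:396]=a; W[:400,400:800]=c; cv2.imwrite("pics/z8.png",W)
P=jig2w([583.5,36.6],1.645,[[0,105,82],[0,128,75],[112,-64,34]]); u=proj("top",P); v=proj("scene",P)
print('pred top tile',((u-[190,160]+.5)*6-.5).round(), 'scene tile',((v-[195,170]+.5)*5-.5+[400,0]).round())
E
```

```text
eef_pos: [423.3, 166.8, 199.8]
contact_force: [-0.5, 0.4, -0.3]
time: 29.7
eef_pos: [415.9, 274.0, 198.9]
contact_force: [1.2, 0.2, -0.2]
pred top tile [[288. 450.]
 [293. 495.]
 [ 56. 157.]] scene tile [[795. 244.]
 [824. 274.]
 [466. 232.]]
```

View pics/z8.png

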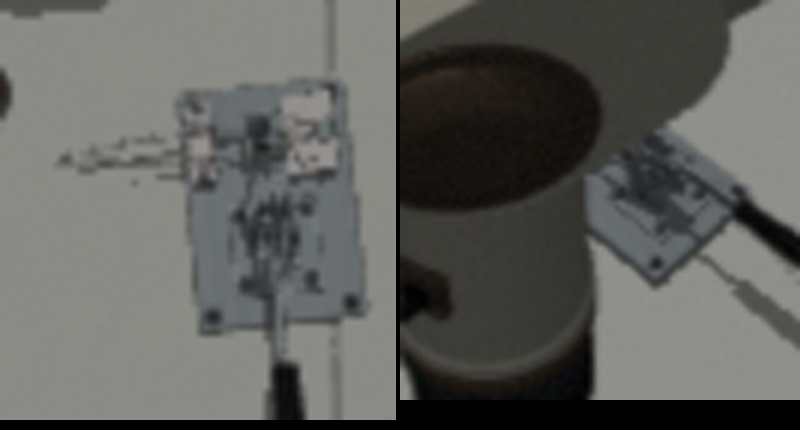

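The handle is level and closed, with the grip starting at (285,365) in the top tile. The forceps tips are unmoved at (58,160), and the robot is clear.

```bash
python3 -c "
from cell import ctrl
print(ctrl.hand_in())"
```

```text
the job is handed in; nothing more can be done
None
```

I seated the forceps against the end stop with about 10 N, closed the clamp over centre onto its stop, moved the robot clear and handed the job in at about 30 s. The last pictures show the handle level and the forceps tips where they were when seated. The pad force can't be measured from here, and the hand-in returned no verdict.

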